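# Fetch the hold-down block from behind a sliding cabinet door and weight a veneer patch

## Robot

A 6-joint arm with a two-finger parallel gripper is mounted at the origin on a cart in front of the work surface, level with it; the furniture and walls round the work are solid. World frame = base frame: x ahead of the robot, y to its left, z up, the work surface at z = 0. Lengths are in mm, angles in degrees, forces in N, time in s.
With the tool pointing down it reaches from about 350 to 850 mm from the base axis. Payload 8.1 kg.
Tool frame: the origin (TCP) lies midway between the tips of the shut fingers; the grasp point (between the pads) lies 19 mm behind it; z points along the fingers, y is the line along which they close (so a half turn about z gives the same grasp; the last joint's range is limited). The gripper opens to 85 mm and grips with 20 to 120 N. Pads are 22 mm wide; open, the fingers measure 114 mm over their backs; the gripper's body (76 mm by 85 mm) begins 54 mm behind the grasp point. The pads swing forward as they close: fully open they stand 13 mm farther back than shut.
Start: joints at [-73.934, 7.471, 85.268, -0, 87.261, -4.893], TCP at [214.638, -560.3, 231.292] pointing down, gripper open.
Joint ranges: [-169.43, 169.43], [-51.17, 129.36], [1.28, 143.12], [-76.62, 256.62], [0, 156.53], [-152.29, 152.29]. Speed limits (degrees/s): [136.94, 136.94, 159.86, 180, 180, 180].

## Interface

Orientations are given as [roll, pitch, yaw] about the fixed x, y, z axes, in that order (R = Rz(yaw) Ry(pitch) Rx(roll)).
In Python, from bench import sense, snapshot, camera_params, hand_in, masks_of, pinpoint gives the robot as it stands.
- The arm moves only by the tool step_arm, never from a script. Its argument "targets" is a list of rows, each an object with "angular": the turn, a rotation vector about the tool's x, y, z scaled (see below), a list of three; "dp": the shift along the tool's x, y, z scaled (see below), a list of three; "fingers": the closure, from 0 (fully open) to 1 (shut). A call has exactly 8 rows; each row is the pose to reach, as a shift and turn from the pose commanded when the call began, along the tool's axes at that moment, turning the shorter way round; what a row does not reach only later rows make up. The controller multiplies each number of a shift by 0.2 m and each number of a turn by 180 degrees. A row lasts 1/8 s, in which the tool goes at most 62.5 mm and 10.7 degrees, less where a joint would pass 70% of its speed; a pose out of reach is approached as far as the arm can. A call with a number of a shift or a turn outside -1 to 1 is refused whole. A call with a gripper value outside its range is refused whole. The fingers move at their own pace and stop on an object; "newtons" is the grip in N (left out, the last holds). Time passes only in rows, so rows that repeat a pose let the fingers close, or fill a call up. It gives the time, the measured TCP pose, the force, the opening and the grip force at its end, in the units of the state.
- sense(): the state, without advancing time (a new reading comes with each control period).
- snapshot(name): name is "side" or "top"; returns the picture (384x512x3 uint8, blue, green, red); there is no depth.
- camera_params(name): a dict with "vfov" (degrees; the focal length in pixels is half the picture's height over the tangent of half this angle, whatever the lens; pixels are square), "cx", "cy" (the principal point, pixels), "R" (3x3) and "t" (3): a world point X has camera coordinates R X + t. Camera axes: x right, y down, z forward; pixel columns grow to the right and rows downward; lengths in mm; the calibration is good to about 2 mm. A picture is of the moment at which its call begins. camera_params takes no time and is no camera call.
- hand_in(): hands the job in; it is judged then, once.
Trained networks look in the newest picture that a camera, given by its name, has taken for a name from the list of things; names that differ only in an ending like _2 or _b are one class to them, and where a whole thing is asked for, a point or a joint stands for the part that bears it (a point fixed in the world has none). Each returns a list of dicts, best first, with "conf" (0 to 1); they miss things now and then, are a little off and sometimes report something else, mostly with a low value. They report only what shows in the picture. A call takes as long as a camera call.
- masks_of(camera, label): "pixels" (384x512 bool, what is visible of it) and "at" ([column, row] in pixels, amid what is visible of it).
- pinpoint(camera, label): "at" ([column, row] in pixels: a listed point, or the origin of a listed thing).
The state is a dict: "time": time; "joint_pos": joint angles; "qd": joint speeds; "joint_efforts": joint torques, N m; "tool_pos": TCP position; "tcp_rot": TCP orientation; "ft_force": force on the tool from outside, world axes, zero at the start; "wrist_torque": the same for the moment, N m; "finger_gap": finger opening in mm; "grip_force": force on a finger pad.
Only numpy, scipy, OpenCV 4.12 (cv2) and the standard library are available. Lean on these libraries where they do the work, as an engineer would, in place of code of your own. Each camera call takes 0.05 s, during which the arm holds its last target. There are 200 camera calls.

## Task

The dark veneer patch on the board has just been glued and must set under a flat weight. Slide open the clear door of the small tool cabinet behind which the aluminium hold-down block lies, take the block out and set it down gently on the board, flat and lengthwise over the patch so that it covers it. Leave the bit case where it lies in the other compartment; the door may stay open.

Things in the scene. Friction and masses are not known exactly. Their poses are not given: they have to be found in the camera images.
- cabinet: Fixed plywood tool cabinet, 262 x 444 mm, 250 mm high in front, 270 at the back. Origin: centre of its underside on the bench; x to its back, y to its left, z up. On a closed plinth lie two compartments (left y 0.004 to 0.210, right y -0.210 to -0.004; both x -0.115 to 0.117), floor at z 0.178, each under a clear door that slides along y. The doors slope 8 degrees, tops z 0.241 and 0.248 at x 0.
- outer_door (a joint): Left, upper clear door, 238 x 222 x 4 mm. Value in m: 0 shut, 0.173 fully open; starts at 0 to 0.035. Opens to the right (cabinet -y), over the inner door. 2 to 3 N moves it; it stays where left. Fully open it frees y 0.037 to 0.210 of the left compartment. In the front 55 mm there, a fixed hex key 6 mm high lies flat.
- inner_door (a joint): Right, lower clear door, 238 x 222 x 4 mm. Value as the outer door's. Opens to the left (cabinet +y), behind (under) the outer door. 2 to 3 N moves it; it stays where left. Fully open it frees y -0.210 to -0.037 of the right compartment (fixed flange disc, 9 mm high, in its front 60 mm). Its pull meets the outer door's edge: the two values never exceed 0.179 in sum, and opening one fully pushes the other nearly shut.
- outer_door_pull (a point): Pull of the outer door, moving with it: an upright aluminium blade at the door's left end, 12 mm thick (cabinet y), 90 mm long (x), standing 37 mm above the door. This point: on its mid-plane, 11 mm below its top edge. Pinch it from above across the thickness, or push it sideways. Fingertips up to 19 mm below this point stay clear of door and end rim.
- inner_door_pull (a point): The same pull on the inner door, at that door's right end: 12 mm thick, 90 mm long, standing 44 mm above its own door. This point: on its mid-plane, 11 mm below its top edge. Fingertips up to 19 mm below this point stay clear of the end rim and of the outer door's top.
- block_center (a point): Centre of the loose aluminium hold-down block: flat bottom, 50 mm wide (x), 100 mm long (y), 34 mm high, bevelled ends, black bolt head on top (40 mm overall), about 0.42 kg. The point is 17 mm above its underside. It lies flat in one of the two compartments, length roughly along cabinet y. Grip it across its width.
- bits_center (a point): Centre of the loose flat bit case, 55 x 90 x 17 mm, orange lid on a black tray. It lies in the compartment that the block is not in and must stay there, within 50 mm of its place.
- patch (a point): Centre of the top of the veneer patch: a dark wood rectangle 34 mm wide (x), 76 mm long (y), 1.5 mm thick, in the middle of a loose pale board 80 x 180 x 18 mm lying flat on the bench to the right of the cabinet. z up; the point is 19.5 mm above the bench. The block's centre is 17 mm above it when the block lies on it.

How it is judged (in metres and radians):
On the way:
1. one of the two doors is slid open by at least 8 cm (value of joint any of inner_door, outer_door above 0.08 m), for 0.2 s.
At the end, for the whole second after the job is handed in: the block lies flat on the patch on the board, its centre within 15 mm of the patch's centre on plan and 12 to 22 mm above it, its length within 0.25 rad of the patch's length; the board still lies flat on the bench (patch below 25 mm); the bit case is within 50 mm of where it lay (horizontal distance between block_center and patch below 0.015 m and z of block_center in the frame of patch between 0.012 and 0.022 m and angle between the y axis of block_center and the y axis of patch, either way round below 0.25 rad and height (world z) of patch below 0.025 m and distance of bits_center from where it was at the start of the episode below 0.05 m); the robot touches nothing.
It fails at once if the block is let fall or thrown onto the board: within 30 mm above it, it moves faster than 0.5 m/s (horizontal distance between block_center and patch below 0.06 m and z of block_center in the frame of patch below 0.047 m and linear speed of block above 0.5 m/s).
It also fails if it takes over 54 s, if anything falls off the work surface, if the arm or the gripper's body presses on something with over 40 N, if the wrist force passes 120 N, or if a joint passes its speed limit or range.

## Working session

There is one attempt and no reset: what is moved stays moved. The work goes in short steps, Python scripts to look and compute and a tool call to move; the robot and the scene stay as the last step left them, time stands still between calls to the robot, and variables do not carry over. Pictures are saved under pics/ and viewed, at most 10 in all, crops included, and the job is handed in when it is done.

Besides the shell and the picture viewer there is one more tool, called after "Request:" as name([rows], argument=value, ...), one row to a line, values as JSON. step_arm: Moves the arm, as the interface text tells. Its arguments: {"type":"object","properties":{"targets":{"type":"array","items":{"type":"object","properties":{"angular":{"type":"array","items":{"type":"number","minimum":-1,"maximum":1}},"dp":{"type":"array","items":{"type":"number","minimum":-1,"maximum":1}},"fingers":{"type":"number"}}}},"newtons":{"type":"number"}},"required":["targets"]}

```bash
mkdir -p pics
cat > h.py <<'E'
import numpy as np, cv2
from bench import *
from scipy.spatial.transform import Rotation as Ro
def cam(n):
    p=camera_params(n); f=192/np.tan(np.radians(p["vfov"]/2)); return np.array(p["R"]),np.array(p["t"]),f,p["cx"],p["cy"],p
def ray(n,uv):
    R,t,f,cx,cy,_=cam(n); d=R.T@np.array([(uv[0]-cx)/f,(uv[1]-cy)/f,1]); return -R.T@t,d
def atz(n,uv,z):
    c,d=ray(n,uv); return c+d*(z-c[2])/d[2]
def tri(a,b):
    c1,d1=ray("side",a);c2,d2=ray("top",b)
    s=np.linalg.lstsq(np.c_[d1,-d2],c2-c1,rcond=None)[0]; p,q=c1+s[0]*d1,c2+s[1]*d2
    return (p+q)/2,np.linalg.norm(p-q)
def proj(n,X):
    R,t,f,cx,cy,_=cam(n); c=R@np.array(X)+t; return c[:2]/c[2]*f+[cx,cy]
E
python3 - <<'E'
from h import *
a=snapshot("side");b=snapshot("top")
cv2.imwrite("pics/s0.png",a);cv2.imwrite("pics/t0.png",b)
for n in("side","top"):print(n,{k:np.round(v,3).tolist() if k!="lens" else v for k,v in camera_params(n).items() if not isinstance(v,str)})
P={}
for l in["cabinet","outer_door_pull","inner_door_pull","block_center","bits_center","patch"]:
    r={}
    for n in("side","top"):
        o=pinpoint(n,l); print(l,n,[(round(x["conf"],2),np.round(x["at"],1).tolist()) for x in o[:2]])
        if o:r[n]=o[0]["at"]
    if len(r)==2: 
        X,e=tri(r["side"],r["top"]);print("   ",X.round(1),round(e,1))
print(sense())
E
```

```text
side {'vfov': 42.488, 'cx': 250.405, 'cy': 188.017, 'R': [[0.999, 0.044, 0.017], [0.041, -0.621, -0.783], [-0.023, 0.783, -0.622]], 't': [-525.271, 107.609, 1399.686]}
top {'vfov': 43.1, 'cx': 252.972, 'cy': 186.342, 'R': [[-0.008, -1.0, -0.005], [-0.98, 0.009, -0.197], [0.197, 0.003, -0.98]], 't': [28.582, 525.922, 1493.218]}
cabinet side []
cabinet top []
outer_door_pull side [(0.63, [240.1, 91.3])]
outer_door_pull top [(0.68, [141.1, 187.0])]
    [479.3 326.7 273.3] 6.8
inner_door_pull side [(0.64, [253.1, 162.6]), (0.28, [209.4, 325.2])]
inner_door_pull top [(0.69, [273.7, 169.1])]
    [529.6 -33.8 270.4] 0.9
block_center side []
block_center top []
bits_center side []
bits_center top []
patch side [(0.56, [209.5, 325.7])]
patch top [(0.57, [366.0, 212.6])]
    [ 445.  -334.6   30.4] 6.2
{'time': 0.7, 'joint_pos': array([-7.39349366e+01,  7.47155923e+00,  8.52669435e+01, -1.13483295e-03,
        8.72630825e+01, -4.89350467e+00]), 'qd': array([ 0.08504302,  0.07931775,  0.00738818, -0.05372089, -0.05667836,
        0.04798836]), 'joint_efforts': array([ 9.04061244e-05, -5.69145691e+01, -5.00751579e+01, -3.53767527e-04,
        9.88904903e-04, -5.30261002e-05]), 'tool_pos': array([ 214.62492934, -560.29821496,  231.29634037]), 'tcp_rot': array([-1.79998324e+02,  9.94186069e-04,  2.09586223e+01]), 'ft_force': array([0.2529141 , 0.90159838, 0.48830377]), 'wrist_torque': array([-0.01582274, -0.01809908,  0.04078601]), 'grip_force': 0.0, 'finger_gap': 85.56272035501762}
```

View pics/s0.png

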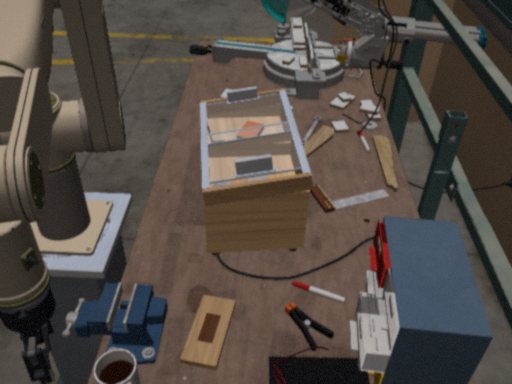

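View pics/t0.png

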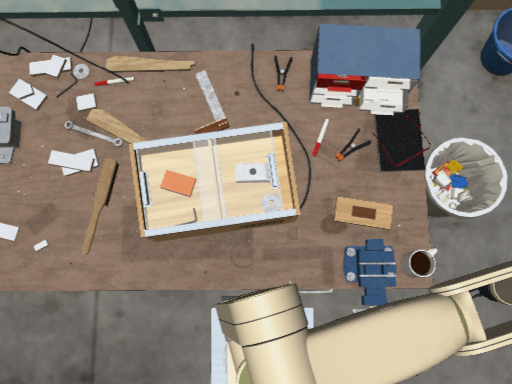

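Run:
```python
from h import *
for n in("side","top"):
  print({k:v for k,v in camera_params(n).items() if k not in("R","t")})
```

```text
{'vfov': 42.487889318228454, 'cx': 250.40533593980933, 'cy': 188.01703440425547}
{'vfov': 43.10024048753894, 'cx': 252.97211612581896, 'cy': 186.34154889785376}
```

Run:
```python
from h import *
s=cv2.imread("pics/s0.png")[80:255,190:318];t=cv2.imread("pics/t0.png")[110:245,122:310]
z=lambda i:cv2.resize(i,None,fx=2.5,fy=2.5,interpolation=cv2.INTER_CUBIC)
s,t=z(s),z(t);o=np.zeros((s.shape[0],s.shape[1]+t.shape[1],3),np.uint8)
o[:t.shape[0],:t.shape[1]]=t;o[:,t.shape[1]:]=s;print(o.shape,t.shape)
cv2.imwrite("pics/c0.png",o)
for n in("side","top"):
  for l in("cabinet","patch","block_center","bits_center","inner_door_pull","outer_door_pull"):
    for m in masks_of(n,l)[:1]:
        ys,xs=np.nonzero(m["pixels"]);print(n,l,round(m["conf"],2),m["at"],cv2.minAreaRect(np.c_[xs,ys].astype(np.float32)),len(xs))
for z0,l,a,b in((19.5,"patch",(209.5,325.7),(366,212.6)),):
  print(l,atz("side",a,z0),atz("top",b,z0))
```

```text
(438, 790, 3) (338, 470, 3)
side cabinet 0.84 [254.9, 174.4] ((256.2843017578125, 170.15377807617188), (166.43699645996094, 110.22434997558594), 87.82526397705078) 15926
side patch 0.75 [209.3, 333.7] ((208.41920471191406, 331.6280517578125), (36.39448165893555, 74.27662658691406), 16.990825653076172) 2516
side block_center 0.49 [256.9, 177.9] ((256.0121765136719, 178.60977172851562), (2.3190624713897705, 16.233436584472656), 83.6598129272461) 38
side bits_center 0.34 [257.3, 177.9] ((256.5135498046875, 178.5810546875), (3.945575714111328, 19.563480377197266), 80.53767395019531) 80
side inner_door_pull 0.83 [253.7, 156.8] ((252.56060791015625, 157.89991760253906), (38.08052444458008, 91.6808853149414), 81.38435363769531) 3357
side outer_door_pull 0.72 [242.4, 119.6] ((245.64633178710938, 114.33991241455078), (51.58000183105469, 83.12567138671875), 81.52884674072266) 3565
top cabinet 0.63 [216.0, 180.5] ((213.97872924804688, 182.3438262939453), (101.37994384765625, 161.5503692626953), 82.23483276367188) 15988
top patch 0.77 [361.5, 215.3] ((362.39569091796875, 212.36976623535156), (57.86322784423828, 26.058652877807617), 9.039482116699219) 1457
top block_center 0.58 [179.2, 182.9] ((180.1500244140625, 183.54998779296875), (80.89301300048828, 81.03443145751953), 81.8698959350586) 6456
top inner_door_pull 0.85 [249.4, 173.0] ((247.88429260253906, 173.88209533691406), (81.01636505126953, 57.425132751464844), 82.40535736083984) 4538
top outer_door_pull 0.74 [179.0, 184.8] ((180.04843139648438, 183.70321655273438), (80.83170318603516, 80.87130737304688), 82.03038787841797) 6467
patch [ 446.75892247 -325.79412364   19.5       ] [ 443.5266299  -337.88905922   19.5       ]
```

View pics/c0.png

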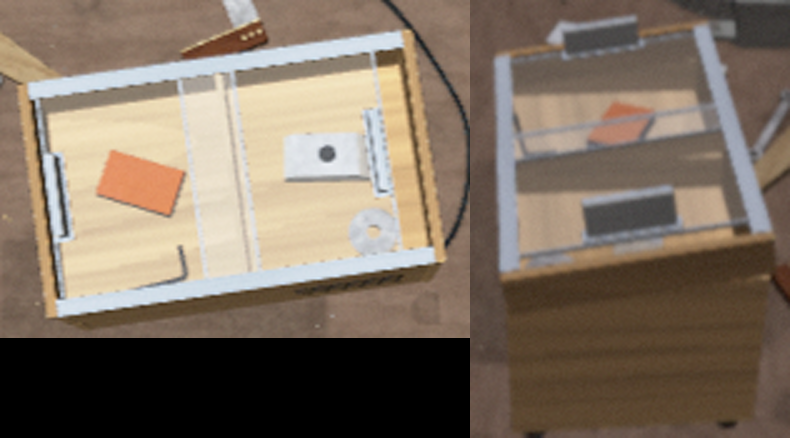

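```bash
cat > fit.py <<'E'
from h import *
from scipy.optimize import least_squares
s=cv2.imread("pics/s0.png");t=cv2.imread("pics/t0.png")
def dark(i,x0,x1,y0,y1):
    g=cv2.cvtColor(i,cv2.COLOR_BGR2HSV)[y0:y1,x0:x1]; m=(i[y0:y1,x0:x1].max(2)<130).astype(np.uint8)
    n,l,st,c=cv2.connectedComponentsWithStats(m); k=[j for j in range(1,n) if st[j,0]>0 and st[j,1]>0 and st[j,0]+st[j,2]<x1-x0 and st[j,1]+st[j,3]<y1-y0]
    j=max(k,key=lambda j:st[j,4]);ys,xs=np.nonzero(l==j)
    print(st[j],cv2.minAreaRect(np.c_[xs,ys].astype(np.float32)));return c[j]+[x0,y0]
ps=dark(s,190,230,300,355);pt=dark(t,343,386,202,222);print("patch px",ps,pt)
def pj(n,X,k):
    R,tt,f,cx,cy,_=cam(n);c=R@np.array(X)+tt;q=c[:2]/c[2];return q*(1+k*(q@q))*f+[cx,cy]
C=dict(bl=(131,222,270),br=(131,-222,270),fr=(-131,-222,250),fl=(-131,222,250),fr0=(-131,-222,0),br0=(131,-222,0))
ob=[("top","bl",22/2.5+122,83/2.5+110),("top","br",410/2.5+122,32/2.5+110),("top","fr",444/2.5+122,260/2.5+110),("top","fl",50/2.5+122,317/2.5+110),
("side","fr",202,190),("side","br",310.8,175.2),("side","fl",200.8,102),("side","fr0",206.8,247),("side","br0",302.8,247)]
def W(p,c):
    a=p[2];return np.array([p[0]+c[0]*np.cos(a)-c[1]*np.sin(a),p[1]+c[0]*np.sin(a)+c[1]*np.cos(a),c[2]])
def res(p,sp=False):
    r=[]
    for n,l,u,v in ob:
        r.append(pj(n,W(p,C[l]),p[3+(n=="top")])-[u,v])
    for n,u,y in(("side",(240.1,91.3),p[5]),("top",(141.1,187),p[5]),("side",(253.1,162.6),p[6]),("top",(273.7,169.1),p[6])):
        r.append(pj(n,W(p,(0,y,274)),p[3+(n=="top")])-u)
    P=(p[7],p[8],19.5); r+= [pj("side",P,p[3])-ps,pj("top",P,p[4])-pt]
    return np.array(r) if sp else np.ravel(r)
o=least_squares(res,[520,95,.1,0,0,200,-180,445,-332],loss="soft_l1",x_scale=[10,10,.05,.1,.1,10,10,10,10])
print(o.x.round(3),np.degrees(o.x[2]));print(res(o.x,True).round(1).tolist())
p=o.x
def inv(n,uv,z):
    k=p[3+(n=="top")];R,tt,f,cx,cy,_=cam(n);d=(np.array(uv)-[cx,cy])/f;q=d.copy()
    for _ in range(20):q=d/(1+k*(q@q))
    return atz(n,q*f+[cx,cy],z)
b=inv("top",(252.8,171.6),218);print("bolt",b)
a=p[2];d=b[:2]-p[:2];print("in cab",d@[np.cos(a),np.sin(a)],d@[-np.sin(a),np.cos(a)])
E
python3 fit.py
```

```text
[  7  13  24  30 466] ((19.165157318115234, 27.237552642822266), (15.673274040222168, 31.548349380493164), 19.653823852539062)
[  9   4  24  13 227] ((20.48648452758789, 10.08108139038086), (22.68705940246582, 9.86393928527832), 9.462321281433105)
patch px [208.93133047 327.55793991] [363.39647577 212.07929515]
[ 5.08650e+02  1.32473e+02  1.36000e-01 -4.56000e-01 -4.03000e-01
  2.03766e+02 -1.68594e+02  4.43394e+02 -3.44185e+02] 7.772655904561237
[[0.7, 1.0], [-0.5, -1.4], [0.5, -0.4], [-0.4, -1.0], [-1.5, -4.6], [0.4, -1.2], [-1.3, -4.9], [-1.6, 11.7], [-1.3, 6.4], [2.0, 0.1], [-0.1, 0.5], [1.0, -1.0], [0.3, -0.8], [0.0, -1.2], [1.8, -0.1]]
bolt [535.72733122  23.76660405 218.        ]
in cab 12.127185584769041 -111.37020979078012
```

```bash
sed -i 's/^o=least.*/import sys\nK=len(sys.argv)>1\nr0=res\nif K: res=lambda p,sp=False: r0(np.r_[p[:3],0,0,p[5:]],sp)\no=least_squares(res,[520,95,.1,0,0,200,-180,445,-332],loss="soft_l1",x_scale=[10,10,.05,.1,.1,10,10,10,10])/' fit.py; python3 fit.py k
python3 - <<'E'
import cv2,numpy as np
t=cv2.imread("pics/t0.png").astype(int)
for c in range(0,250,20):
    col=t[270:310,c:c+3].mean(1)@[-1,0,1]  # red-blue
    print(c,270+np.argmin(np.diff(np.convolve(col,[1/3]*3,'valid')))+1.5,end="; ")
print()
for c in range(0,240,20):
    col=t[35:70,c:c+3].mean(1)@[-1,0,1]
    print(c,35+np.argmax(np.diff(np.convolve(col,[1/3]*3,'valid')))+1.5,end="; ")
E
```

```text
[  7  13  24  30 466] ((19.165157318115234, 27.237552642822266), (15.673274040222168, 31.548349380493164), 19.653823852539062)
[  9   4  24  13 227] ((20.48648452758789, 10.08108139038086), (22.68705940246582, 9.86393928527832), 9.462321281433105)
patch px [208.93133047 327.55793991] [363.39647577 212.07929515]
0 289.5; 20 290.5; 40 290.5; 60 290.5; 80 291.5; 100 290.5; 120 289.5; 140 289.5; 160 289.5; 180 288.5; 200 289.5; 220 290.5; 240 288.5; 
0 52.5; 20 51.5; 40 52.5; 60 51.5; 80 59.5; 100 51.5; 120 50.5; 140 50.5; 160 51.5; 180 59.5; 200 50.5; 220 50.5; Traceback (most recent call last):
  File "fit.py", line 29, in <module>
    o=least_squares(res,[520,95,.1,0,0,200,-180,445,-332],loss="soft_l1",x_scale=[10,10,.05,.1,.1,10,10,10,10])
    return func(*args, **kwargs)
    result = trf(vector_fun.fun, vector_fun.jac, x0, f0, J0, lb, ub, ftol, xtol,
                 gtol, max_nfev, x_scale, loss_function, tr_solver,
                 tr_options.copy(), verbose, callback=callback_wrapped)
    return trf_no_bounds(
        fun, jac, x0, f0, J0, ftol, xtol, gtol, max_nfev, x_scale,
   
[... 1074 characters left out ...]
        ~~~~~~^^^^^^^^^^^^^^^^^^^^^^^^^^^^^^
  File "fit.py", line 28, in <lambda>
    if K: res=lambda p,sp=False: r0(np.r_[p[:3],0,0,p[5:]],sp)
                                 ~~^^^^^^^^^^^^^^^^^^^^^^^^^^^
  File "fit.py", line 22, in res
    r.append(pj(n,W(p,(0,y,274)),p[3+(n=="top")])-u)
             ~~^^^^^^^^^^^^^^^^^^^^^^^^^^^^^^^^^^
  File "fit.py", line 11, in pj
    R,tt,f,cx,cy,_=cam(n);c=R@np.array(X)+tt;q=c[:2]/c[2];return q*(1+k*(q@q))*f+[cx,cy]
                   ~~~^^^
  File "h.py", line 5, in cam
    p=camera_params(n); f=192/np.tan(np.radians(p["vfov"]/2)); return np.array(p["R"]),np.array(p["t"]),f,p["cx"],p["cy"],p
ValueError: time passes only in moves, steps and waits
```

```bash
python3 - <<'E'
import json
from bench import camera_params
import numpy as np
json.dump({n:{k:np.array(v).tolist() for k,v in camera_params(n).items()} for n in("side","top")},open("cams.json","w"))
E
sed -i 's/p=camera_params(n); /p=CP[n]; /; s/^from bench import \*/from bench import *\nimport json\nCP=json.load(open("cams.json"))/' h.py
python3 fit.py k; python3 fit.py | tail -4
```

```text
[  7  13  24  30 466] ((19.165157318115234, 27.237552642822266), (15.673274040222168, 31.548349380493164), 19.653823852539062)
[  9   4  24  13 227] ((20.48648452758789, 10.08108139038086), (22.68705940246582, 9.86393928527832), 9.462321281433105)
patch px [208.93133047 327.55793991] [363.39647577 212.07929515]
[ 5.08595e+02  1.29102e+02  1.36000e-01 -1.26900e+00 -2.69000e-01
  1.99562e+02 -1.65204e+02  4.45765e+02 -3.30347e+02] 7.818042993081771
[[-1.9, -0.2], [0.9, -2.0], [2.0, -0.3], [-2.1, 0.4], [-1.9, -3.7], [1.0, -0.5], [-2.6, -6.3], [-2.4, 13.6], [-0.5, 8.1], [1.8, -0.5], [0.2, 0.4], [0.8, -1.1], [0.4, -0.7], [-0.1, -0.2], [0.2, -0.1]]
bolt [535.72202096  23.76658611 218.        ]
in cab 12.54663050804621 -108.04620101606365
  2.03766e+02 -1.68594e+02  4.43394e+02 -3.44185e+02] 7.772655904561237
[[0.7, 1.0], [-0.5, -1.4], [0.5, -0.4], [-0.4, -1.0], [-1.5, -4.6], [0.4, -1.2], [-1.3, -4.9], [-1.6, 11.7], [-1.3, 6.4], [2.0, 0.1], [-0.1, 0.5], [1.0, -1.0], [0.3, -0.8], [0.0, -1.2], [1.8, -0.1]]
bolt [535.72733122  23.76660405 218.        ]
in cab 12.127185584769041 -111.37020979078012
```

```bash
sed -i 's/r.append(pj(n,W(p,C\[l\]),/c=np.array(C[l],float); c[2]+=p[9+(l[0]=="b")]\n        if c[2]<200 and l[2:]: continue\n        r.append(pj(n,W(p,c),/; s/445,-332\]/445,-332,0,0]/; s/10,10,10,10\]/10,10,10,10,10,10]/' fit.py; python3 fit.py k|tail -6
python3 - <<'E'
from h import *
print(sense()["time"])
E
```

```text
[ 5.08629e+02  1.30755e+02  1.32000e-01  4.20000e-01 -2.45900e+00
  1.97957e+02 -1.66864e+02  4.45765e+02 -3.30347e+02 -1.83140e+01
 -4.40000e+00] 7.552400295784367
[[-1.9, -0.1], [0.5, -1.2], [0.6, 1.0], [-1.4, 0.7], [-1.9, 1.8], [0.4, 0.8], [-1.9, -1.2], [2.2, -0.5], [0.1, -0.0], [0.6, -1.0], [0.4, -0.5], [-0.1, -0.2], [0.2, -0.1]]
bolt [535.80949297  23.76688157 218.        ]
in cab 12.882481117255777 -109.63230752912403
1.3
```

Request:
step_arm([
  {"dp":[0.2,-0.16,-0.165],"angular":[0,0,0],"fingers":0},
  {"dp":[0.4,-0.31,-0.3],"angular":[0,0,0],"fingers":0},
  {"dp":[0.6,-0.47,-0.4],"angular":[0,0,0],"fingers":0},
  {"dp":[0.8,-0.63,-0.49],"angular":[0,0,0],"fingers":0},
  {"dp":[0.85,-0.7,-0.49],"angular":[0,0,0],"fingers":0},
  {"dp":[0.9,-0.8,-0.49],"angular":[0,0,0],"fingers":0},
  {"dp":[0.95,-0.9,-0.49],"angular":[0,0,0],"fingers":0},
  {"dp":[1,-0.95,-0.49],"angular":[0,0,0],"fingers":0},
], newtons=40)

```text
time: 2.3
tool_pos: [333.2, -310.9, 328.8]
tcp_rot: [-180.0, 0.0, 20.9]
ft_force: [0.5, 0.1, -0.4]
finger_gap: 85.6
grip_force: 0.0
```

```bash
cat >> h.py <<'E'
def go(x,y,z,yaw,s=None):
    s=s or sense(); Rn=Ro.from_euler("xyz",s["tcp_rot"],degrees=True)
    d=Rn.inv().apply(np.array([x,y,z])-s["tool_pos"])
    a=(Rn.inv()*Ro.from_euler("xyz",[180,0,yaw],degrees=True)).as_rotvec(degrees=True)
    print("t",round(s["time"],2),"pos",s["tool_pos"].round(1),s["tcp_rot"].round(1),"F",s["ft_force"].round(1),"gap",round(s["finger_gap"],1),"\n dp",(d/200).round(3).tolist(),"ang",(a/180).round(4).tolist())
E
python3 - <<'E'
from h import *
go(530.5,-34.7,330,7.55)
E
```

```text
t 2.3 pos [ 333.2 -310.9  328.8] [-180.     0.    20.9] F [ 0.5  0.1 -0.4] gap 85.6 
 dp [1.415, -0.937, -0.006] ang [-0.0001, 0.0001, 0.0744]
```

Request:
step_arm([
  {"dp":[0.2,-0.13,0],"angular":[0,0,0.02],"fingers":0},
  {"dp":[0.4,-0.27,0],"angular":[0,0,0.04],"fingers":0},
  {"dp":[0.6,-0.4,0],"angular":[0,0,0.06],"fingers":0},
  {"dp":[0.8,-0.53,0],"angular":[0,0,0.0744],"fingers":0},
  {"dp":[0.9,-0.64,0],"angular":[0,0,0.0744],"fingers":0},
  {"dp":[1,-0.75,0],"angular":[0,0,0.0744],"fingers":0},
  {"dp":[1,-0.85,0],"angular":[0,0,0.0744],"fingers":0},
  {"dp":[1,-0.937,0],"angular":[0,0,0.0744],"fingers":0},
])

```text
time: 3.3
tool_pos: [452.5, -64.3, 329.0]
tcp_rot: [180.0, 0.0, 7.6]
ft_force: [0.8, 0.9, 0.5]
finger_gap: 85.6
grip_force: 0.0
```

Run:
```python
from h import *
go(530.5,-34.7,300,7.55)
snapshot("side");snapshot("top")
r={n:pinpoint(n,"inner_door_pull")[:2] for n in("side","top")};print(r)
try:print(tri(r["side"][0]["at"],r["top"][0]["at"]))
except Exception as e:print(e)
```

```text
t 3.3 pos [452.5 -64.3 329. ] [180.    0.    7.6] F [0.8 0.9 0.5] gap 85.6 
 dp [0.406, -0.095, 0.145] ang [0.0, 0.0002, 0.0]
{'side': [{'at': [255.4, 160.9], 'conf': 0.78}], 'top': [{'at': [275.7, 170.8], 'conf': 0.97}]}
(array([529.32930927, -37.94715732, 276.58440502]), np.float64(11.025689369368397))
```

Request:
step_arm([
  {"dp":[0.2,-0.05,0],"angular":[0,0,0],"fingers":0},
  {"dp":[0.4,-0.09,0],"angular":[0,0,0],"fingers":0},
  {"dp":[0.405,-0.09,0.1],"angular":[0,0,0],"fingers":0},
  {"dp":[0.405,-0.09,0.2],"angular":[0,0,0],"fingers":0},
  {"dp":[0.405,-0.09,0.3],"angular":[0,0,0],"fingers":0},
  {"dp":[0.405,-0.09,0.34],"angular":[0,0,0],"fingers":0},
  {"dp":[0.405,-0.09,0.34],"angular":[0,0,0],"fingers":0},
  {"dp":[0.405,-0.09,0.34],"angular":[0,0,0],"fingers":0},
])

```text
time: 4.5
tool_pos: [531.4, -36.4, 262.4]
tcp_rot: [180.0, -0.1, 7.6]
ft_force: [0.2, 0.5, 0.7]
finger_gap: 85.2
grip_force: 0.0
```

Request:
step_arm([
  {"dp":[0,0,0],"angular":[0,0,0],"fingers":1},
  {"dp":[0,0,0],"angular":[0,0,0],"fingers":1},
  {"dp":[0,0,0],"angular":[0,0,0],"fingers":1},
  {"dp":[0,0,0],"angular":[0,0,0],"fingers":1},
  {"dp":[0,0,0],"angular":[0,0,0],"fingers":1},
  {"dp":[0,0,0],"angular":[0,0,0],"fingers":1},
  {"dp":[0,0,0],"angular":[0,0,0],"fingers":1},
  {"dp":[0,0,0],"angular":[0,0,0],"fingers":1},
], newtons=40)

```text
time: 5.5
tool_pos: [531.2, -36.3, 261.5]
tcp_rot: [180.0, -0.0, 7.6]
ft_force: [-0.6, 2.1, 3.7]
finger_gap: 11.3
grip_force: 41.8
```

Request:
step_arm([
  {"dp":[0,-0.05,0],"angular":[0,0,0],"fingers":1},
  {"dp":[0,-0.14,0],"angular":[0,0,0],"fingers":1},
  {"dp":[0,-0.24,0],"angular":[0,0,0],"fingers":1},
  {"dp":[0,-0.34,0],"angular":[0,0,0],"fingers":1},
  {"dp":[0,-0.44,0],"angular":[0,0,0],"fingers":1},
  {"dp":[0,-0.54,0],"angular":[0,0,0],"fingers":1},
  {"dp":[0,-0.61,0],"angular":[0,0,0],"fingers":1},
  {"dp":[0,-0.62,0],"angular":[0,0,0],"fingers":1},
])

```text
time: 6.5
tool_pos: [514.0, 88.7, 261.5]
tcp_rot: [-180.0, 0.0, 7.7]
ft_force: [-3.4, -2.5, 6.6]
finger_gap: 11.0
grip_force: 42.1
```

Request:
step_arm([
  {"dp":[0,-0.01,0],"angular":[0,0,0],"fingers":1},
  {"dp":[0,-0.02,0],"angular":[0,0,0],"fingers":1},
  {"dp":[0,-0.03,0],"angular":[0,0,0],"fingers":1},
  {"dp":[0,-0.035,0],"angular":[0,0,0],"fingers":1},
  {"dp":[0,-0.04,0],"angular":[0,0,0],"fingers":1},
  {"dp":[0,-0.04,0],"angular":[0,0,0],"fingers":1},
  {"dp":[0,-0.04,0],"angular":[0,0,0],"fingers":0.7},
  {"dp":[0,-0.04,0],"angular":[0,0,0],"fingers":0.5},
])

```text
time: 7.5
tool_pos: [513.3, 95.3, 260.7]
tcp_rot: [-180.0, 0.0, 7.6]
ft_force: [0.2, 0.2, -0.5]
finger_gap: 41.8
grip_force: 0.0
```

Request:
step_arm([
  {"dp":[0,0,0],"angular":[0,0,0],"fingers":0.4},
  {"dp":[0,0,0],"angular":[0,0,0],"fingers":0.3},
  {"dp":[0,0,-0.1],"angular":[0,0,0],"fingers":0.3},
  {"dp":[0,0,-0.25],"angular":[0,0,0],"fingers":0.3},
  {"dp":[-0.2,0.1,-0.4],"angular":[0,0,0],"fingers":0},
  {"dp":[-0.4,0.2,-0.5],"angular":[0,0,0],"fingers":0},
  {"dp":[-0.6,0.4,-0.6],"angular":[0,0,0],"fingers":0},
  {"dp":[-0.75,0.6,-0.6],"angular":[0,0,0],"fingers":0},
])

```text
time: 8.5
tool_pos: [380.2, -45.1, 385.3]
tcp_rot: [179.9, -0.3, 7.6]
ft_force: [1.3, -0.2, 0.7]
finger_gap: 85.7
grip_force: 0.0
```

Run:
```python
from h import *
s=snapshot("side");t=snapshot("top")
z=lambda i:cv2.resize(i,None,fx=2.5,fy=2.5,interpolation=cv2.INTER_CUBIC)
s,t=z(s[80:255,190:318]),z(t[110:245,122:310]);o=np.zeros((s.shape[0],s.shape[1]+t.shape[1],3),np.uint8)
o[:t.shape[0],:t.shape[1]]=t;o[:,t.shape[1]:]=s
cv2.imwrite("pics/c1.png",o)
r={}
for n in("side","top"):
  for l in("block_center","inner_door_pull","patch"):
    q=pinpoint(n,l)[:2];print(n,l,q)
    if q:r[n,l]=q[0]["at"]
for m in masks_of("top","block_center")[:1]:
    ys,xs=np.nonzero(m["pixels"]);print(m["conf"],cv2.minAreaRect(np.c_[xs,ys].astype(np.float32)))
l="block_center"
for n in("side","top"):
  if(n,l)in r:print(n,atz(n,r[n,l],195))
go(535,24,300,90)
```

```text
side block_center [{'at': [258.3, 172.5], 'conf': 0.73}]
side inner_door_pull [{'at': [248.7, 131.9], 'conf': 0.57}]
side patch [{'at': [210.3, 327.0], 'conf': 0.76}]
top block_center [{'at': [252.8, 173.4], 'conf': 0.91}]
top inner_door_pull [{'at': [226.6, 173.8], 'conf': 0.93}]
top patch [{'at': [364.8, 212.6], 'conf': 0.91}]
0.91 ((246.5, 172.5), (19.0, 25.0), 90.0)
side [541.82064392  28.23890384 195.        ]
top [535.71351591  23.87839787 195.        ]
t 8.95 pos [381.2 -43.3 381.2] [-180.     0.     7.7] F [-0.1  0.   0.4] gap 85.4 
 dp [0.807, -0.231, 0.406] ang [-0.0002, 0.0, -0.4574]
```

View pics/c1.png

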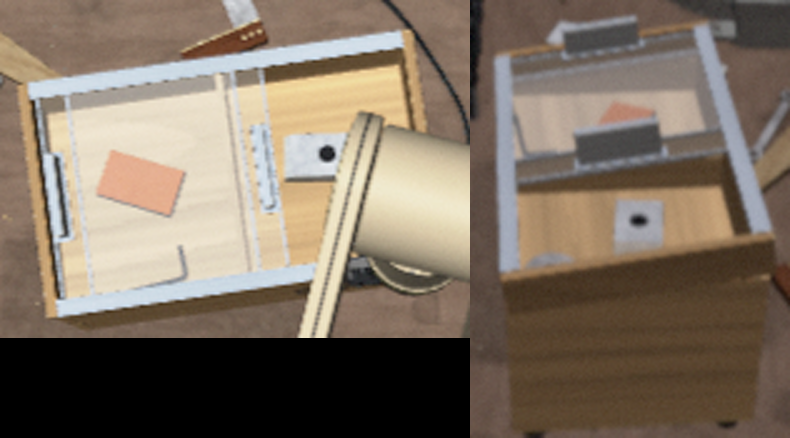

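Request:
step_arm([
  {"dp":[0.1,-0.03,0],"angular":[0,0,-0.057],"fingers":0},
  {"dp":[0.2,-0.06,0],"angular":[0,0,-0.114],"fingers":0},
  {"dp":[0.3,-0.09,0],"angular":[0,0,-0.171],"fingers":0},
  {"dp":[0.4,-0.12,0],"angular":[0,0,-0.228],"fingers":0},
  {"dp":[0.5,-0.15,0],"angular":[0,0,-0.285],"fingers":0},
  {"dp":[0.6,-0.18,0.1],"angular":[0,0,-0.342],"fingers":0},
  {"dp":[0.7,-0.21,0.2],"angular":[0,0,-0.4],"fingers":0},
  {"dp":[0.81,-0.231,0.3],"angular":[0,0,-0.457],"fingers":0},
])

```text
time: 9.95
tool_pos: [536.0, 24.5, 320.2]
tcp_rot: [-179.9, -0.0, 90.3]
ft_force: [-0.1, -1.2, 0.0]
finger_gap: 85.3
grip_force: 0.0
```

Request:
step_arm([
  {"dp":[0,0,0],"angular":[0,0,0],"fingers":0},
  {"dp":[0,0,0],"angular":[0,0,0],"fingers":0},
  {"dp":[0,0,0.05],"angular":[0,0,0],"fingers":0},
  {"dp":[0,0,0.1],"angular":[0,0,0],"fingers":0},
  {"dp":[0,0,0.1],"angular":[0,0,0],"fingers":0},
  {"dp":[0,0,0.1],"angular":[0,0,0],"fingers":0},
  {"dp":[0,0,0.1],"angular":[0,0,0],"fingers":0},
  {"dp":[0,0,0.1],"angular":[0,0,0],"fingers":0},
])

```text
time: 10.95
tool_pos: [535.5, 23.0, 301.6]
tcp_rot: [180.0, 0.0, 89.8]
ft_force: [0.0, 0.6, -0.7]
finger_gap: 85.4
grip_force: 0.0
```

Run:
```python
from h import *
go(536.5,24,179,90)
snapshot("side")
q=pinpoint("side","block_center")[:2];print(q, [atz("side",x["at"],195) for x in q])
```

```text
t 10.95 pos [535.5  23.  301.6] [180.    0.   89.8] F [ 0.   0.6 -0.7] gap 85.4 
 dp [0.005, 0.005, 0.613] ang [0.0002, 0.0, -0.001]
[{'at': [260.8, 174.3], 'conf': 0.75}] [array([548.5454686 ,  20.85299938, 195.        ])]
```

Request:
step_arm([
  {"dp":[0.005,0.012,0.08],"angular":[0,0,0],"fingers":0},
  {"dp":[0.005,0.012,0.2],"angular":[0,0,0],"fingers":0},
  {"dp":[0.005,0.012,0.3],"angular":[0,0,0],"fingers":0},
  {"dp":[0.005,0.012,0.4],"angular":[0,0,0],"fingers":0},
  {"dp":[0.005,0.012,0.5],"angular":[0,0,0],"fingers":0},
  {"dp":[0.005,0.012,0.57],"angular":[0,0,0],"fingers":0},
  {"dp":[0.005,0.012,0.61],"angular":[0,0,0],"fingers":0},
  {"dp":[0.005,0.012,0.61],"angular":[0,0,0],"fingers":0},
])

```text
time: 12.05
tool_pos: [537.6, 24.0, 178.9]
tcp_rot: [-180.0, -0.0, 89.8]
ft_force: [-0.1, 0.1, 0.4]
finger_gap: 85.9
grip_force: 0.0
```

Request:
step_arm([
  {"dp":[0,0,0],"angular":[0,0,0],"fingers":0.2},
  {"dp":[0,0,0],"angular":[0,0,0],"fingers":0.3},
  {"dp":[0,0,0],"angular":[0,0,0],"fingers":0.4},
  {"dp":[0,0,0],"angular":[0,0,0],"fingers":1},
  {"dp":[0,0,0],"angular":[0,0,0],"fingers":1},
  {"dp":[0,0,0],"angular":[0,0,0],"fingers":1},
  {"dp":[0,0,0],"angular":[0,0,0],"fingers":1},
  {"dp":[0,0,0],"angular":[0,0,0],"fingers":1},
], newtons=60)

```text
time: 13.05
tool_pos: [538.1, 24.0, 180.1]
tcp_rot: [179.9, 0.0, 89.8]
ft_force: [-0.8, 0.1, 5.8]
finger_gap: 48.9
grip_force: 64.6
```

Request:
step_arm([
  {"dp":[0,0,-0.03],"angular":[0,0,0],"fingers":1},
  {"dp":[0,0,-0.1],"angular":[0,0,0],"fingers":1},
  {"dp":[0,0,-0.2],"angular":[0,0,0],"fingers":1},
  {"dp":[0,0,-0.32],"angular":[0,0,0],"fingers":1},
  {"dp":[0,0,-0.44],"angular":[0,0,0],"fingers":1},
  {"dp":[0,0,-0.55],"angular":[0,0,0],"fingers":1},
  {"dp":[0,0,-0.62],"angular":[0,0,0],"fingers":1},
  {"dp":[0,0,-0.65],"angular":[0,0,0],"fingers":1},
])

```text
time: 14.05
tool_pos: [538.1, 24.0, 310.8]
tcp_rot: [179.9, 0.0, 89.8]
ft_force: [-0.5, 0.3, -3.3]
finger_gap: 49.2
grip_force: 63.6
```

Run:
```python
from h import *
s=snapshot("side");t=snapshot("top")
z=lambda i:cv2.resize(i,None,fx=2,fy=2,interpolation=cv2.INTER_CUBIC)
cv2.imwrite("pics/c2.png",np.hstack([z(s[60:345,150:345]),z(t[60:345,205:405])]))
go(445.8,-330.3,300,80.5)
print({n:pinpoint(n,"block_center")[:1] for n in("side","top")})
# patch/board orientation from initial top picture
i=cv2.imread("pics/t0.png");h=cv2.cvtColor(i,cv2.COLOR_BGR2HSV)[195:230,325:402]
q=masks_of("top","patch")
for src in q[:1]:
    ys,xs=np.nonzero(src["pixels"]);W=np.array([atz("top",(a,b),18)[:2] for a,b in zip(xs,ys)]).astype(np.float32);print(src["conf"],cv2.minAreaRect(W))
```

```text
t 14.15 pos [537.9  24.  309.8] [180.    0.   89.8] F [ 0.5 -0.2 -5. ] gap 49.1 
 dp [-1.773, -0.455, 0.049] ang [0.0002, -0.0, 0.0518]
{'side': [{'at': [261.0, 129.6], 'conf': 0.56}], 'top': [{'at': [256.1, 161.6], 'conf': 0.75}]}
0.84 ((444.4352111816406, -327.09869384765625), (181.6600341796875, 80.88845825195312), 79.81867218017578)
```

View pics/c2.png

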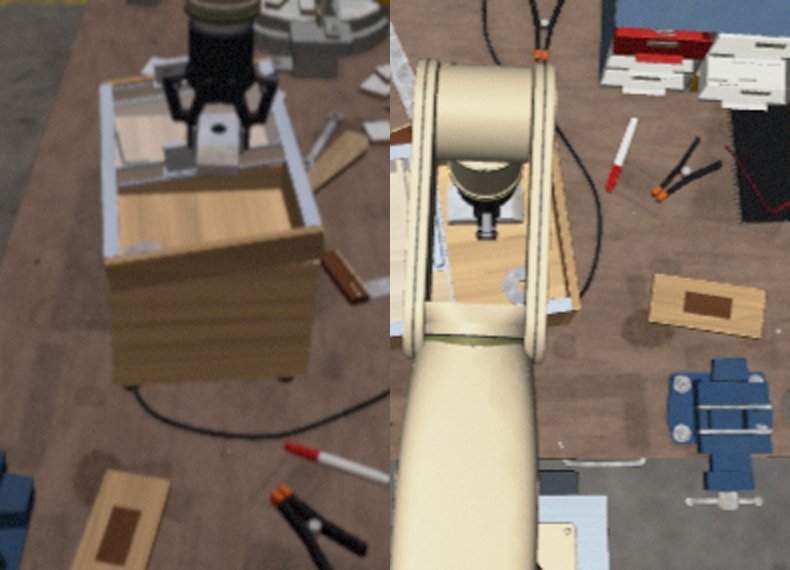

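Request:
step_arm([
  {"dp":[-0.04,-0.01,0],"angular":[0,0,0],"fingers":1},
  {"dp":[-0.13,-0.033,0],"angular":[0,0,0],"fingers":1},
  {"dp":[-0.26,-0.066,0],"angular":[0,0,0],"fingers":1},
  {"dp":[-0.4,-0.103,0],"angular":[0,0,0],"fingers":1},
  {"dp":[-0.55,-0.14,0],"angular":[0,0,0],"fingers":1},
  {"dp":[-0.7,-0.18,0],"angular":[0,0,0],"fingers":1},
  {"dp":[-0.85,-0.22,0],"angular":[0,0,0],"fingers":1},
  {"dp":[-1,-0.257,0],"angular":[0,0,0],"fingers":1},
])

```text
time: 15.3
tool_pos: [484.6, -177.9, 309.2]
tcp_rot: [-180.0, 0.0, 89.8]
ft_force: [0.9, 0.5, -3.8]
finger_gap: 49.0
grip_force: 63.5
```

Request:
step_arm([
  {"dp":[-0.13,-0.033,0],"angular":[0,0,0.007],"fingers":1},
  {"dp":[-0.26,-0.066,0],"angular":[0,0,0.015],"fingers":1},
  {"dp":[-0.4,-0.103,0],"angular":[0,0,0.025],"fingers":1},
  {"dp":[-0.53,-0.136,0],"angular":[0,0,0.035],"fingers":1},
  {"dp":[-0.64,-0.164,0],"angular":[0,0,0.045],"fingers":1},
  {"dp":[-0.72,-0.19,0],"angular":[0,0,0.0556],"fingers":1},
  {"dp":[-0.76,-0.2,0],"angular":[0,0,0.0556],"fingers":1},
  {"dp":[-0.77,-0.2,0],"angular":[0,0,0.0556],"fingers":1},
])

```text
time: 16.3
tool_pos: [445.0, -330.0, 309.2]
tcp_rot: [-180.0, -0.0, 79.8]
ft_force: [-0.7, 0.5, -5.1]
finger_gap: 49.6
grip_force: 63.6
```

Run:
```python
from h import *
go(445,-329.5,110,79.8)
```

```text
t 16.3 pos [ 445.  -330.   309.2] [-180.    -0.    79.8] F [-0.7  0.5 -5.1] gap 49.6 
 dp [0.002, -0.001, 0.996] ang [-0.0, -0.0001, 0.0001]
```

Request:
step_arm([
  {"dp":[0,0,0.05],"angular":[0,0,0],"fingers":1},
  {"dp":[0,0,0.17],"angular":[0,0,0],"fingers":1},
  {"dp":[0,0,0.32],"angular":[0,0,0],"fingers":1},
  {"dp":[0,0,0.5],"angular":[0,0,0],"fingers":1},
  {"dp":[0,0,0.68],"angular":[0,0,0],"fingers":1},
  {"dp":[0,0,0.85],"angular":[0,0,0],"fingers":1},
  {"dp":[0,0,0.96],"angular":[0,0,0],"fingers":1},
  {"dp":[0,0,1],"angular":[0,0,0],"fingers":1},
])

```text
time: 17.3
tool_pos: [444.4, -328.0, 106.9]
tcp_rot: [-179.8, -0.1, 79.9]
ft_force: [0.5, -0.0, -4.7]
finger_gap: 48.9
grip_force: 63.5
```

Request:
step_arm([
  {"dp":[0,0,0.05],"angular":[0,0,0],"fingers":1},
  {"dp":[0,0,0.12],"angular":[0,0,0],"fingers":1},
  {"dp":[0,0,0.2],"angular":[0,0,0],"fingers":1},
  {"dp":[0,0,0.26],"angular":[0,0,0],"fingers":1},
  {"dp":[0,0,0.28],"angular":[0,0,0],"fingers":1},
  {"dp":[0,0,0.28],"angular":[0,0,0],"fingers":1},
  {"dp":[0,0,0.28],"angular":[0,0,0],"fingers":1},
  {"dp":[0,0,0.28],"angular":[0,0,0],"fingers":1},
])

```text
time: 18.3
tool_pos: [445.7, -330.1, 54.0]
tcp_rot: [179.9, 0.0, 79.8]
ft_force: [0.2, -0.1, -5.1]
finger_gap: 49.0
grip_force: 63.5
```

Run:
```python
from h import *
s=snapshot("side");t=snapshot("top")
z=lambda i:cv2.resize(i,None,fx=3.5,fy=3.5,interpolation=cv2.INTER_CUBIC)
cv2.imwrite("pics/c3.png",np.hstack([z(s[250:384,150:260]),z(t[150:284,300:415])]))
go(445,-329.5,22,79.8)
r={n:pinpoint(n,"block_center")[:1] for n in("side","top")};print(r)
zc=sense()["tool_pos"][2]-180+195
for n in r:
  if r[n]:print(n,atz(n,r[n][0]["at"],zc))
```

```text
t 18.4 pos [ 445.5 -330.    53.8] [180.    0.   79.8] F [ 1.1 -0.3 -4.2] gap 49.0 
 dp [0.002, -0.003, 0.159] ang [0.0002, 0.0001, 0.0001]
{'side': [{'at': [210.9, 314.5], 'conf': 0.72}], 'top': [{'at': [369.2, 208.5], 'conf': 0.59}]}
side [ 452.17325727 -331.75665319   68.54294732]
top [ 449.28830634 -337.20503259   68.54294732]
```

View pics/c3.png

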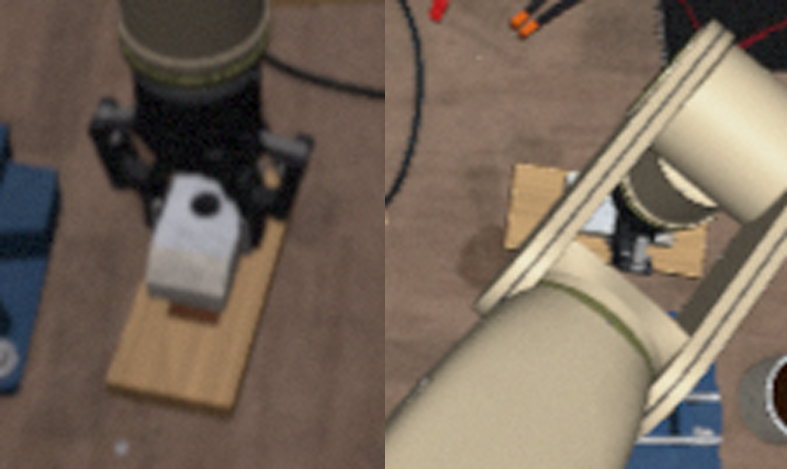

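Run:
```python
from h import *
print(atz("side",(208.6,308.3),91.8), atz("side",(208.93,327.56),19.5),atz("top",(363.4,212.1),19.5))
# block near bottom edge corners (crop 150,290)-(222,308) z=52 ; top far edge
print(atz("side",(150+150/3.5,250+288/3.5),54),atz("side",(150+222/3.5,250+308/3.5),54))
```

```text
[ 448.08569237 -333.2825009    91.8       ] [ 446.01604175 -330.85571723   19.5       ] [ 445.21840374 -329.63803048   19.5       ]
[ 416.63544715 -369.53471875   54.        ] [ 462.4220398  -381.35727716   54.        ]
```

Request:
step_arm([
  {"dp":[0,-0.01,0.03],"angular":[0,0,0],"fingers":1},
  {"dp":[0,-0.01,0.06],"angular":[0,0,0],"fingers":1},
  {"dp":[0,-0.01,0.09],"angular":[0,0,0],"fingers":1},
  {"dp":[0,-0.01,0.115],"angular":[0,0,0],"fingers":1},
  {"dp":[0,-0.01,0.135],"angular":[0,0,0],"fingers":1},
  {"dp":[0,-0.01,0.148],"angular":[0,0,0],"fingers":1},
  {"dp":[0,-0.01,0.155],"angular":[0,0,0],"fingers":1},
  {"dp":[0,-0.01,0.157],"angular":[0,0,0],"fingers":1},
])

```text
time: 19.5
tool_pos: [443.4, -329.4, 21.9]
tcp_rot: [180.0, 0.0, 79.8]
ft_force: [-0.2, 0.0, -3.7]
finger_gap: 49.2
grip_force: 63.5
```

Request:
step_arm([
  {"dp":[0,0,0.003],"angular":[0,0,0],"fingers":1},
  {"dp":[0,0,0.006],"angular":[0,0,0],"fingers":1},
  {"dp":[0,0,0.009],"angular":[0,0,0],"fingers":1},
  {"dp":[0,0,0.012],"angular":[0,0,0],"fingers":1},
  {"dp":[0,0,0.012],"angular":[0,0,0],"fingers":1},
  {"dp":[0,0,0.012],"angular":[0,0,0],"fingers":1},
  {"dp":[0,0,0.012],"angular":[0,0,0],"fingers":1},
  {"dp":[0,0,0.012],"angular":[0,0,0],"fingers":1},
])

```text
time: 20.5
tool_pos: [443.7, -329.7, 21.5]
tcp_rot: [180.0, 0.0, 79.8]
ft_force: [-6.9, 5.3, 14.7]
finger_gap: 49.1
grip_force: 65.8
```

Request:
step_arm([
  {"dp":[0,0,-0.005],"angular":[0,0,0],"fingers":1},
  {"dp":[0,0,-0.006],"angular":[0,0,0],"fingers":0.4},
  {"dp":[0,0,-0.006],"angular":[0,0,0],"fingers":0.35},
  {"dp":[0,0,-0.006],"angular":[0,0,0],"fingers":0.25},
  {"dp":[0,0,-0.006],"angular":[0,0,0],"fingers":0.1},
  {"dp":[0,0,-0.006],"angular":[0,0,0],"fingers":0},
  {"dp":[0,0,-0.006],"angular":[0,0,0],"fingers":0},
  {"dp":[0,0,-0.006],"angular":[0,0,0],"fingers":0},
])

```text
time: 21.5
tool_pos: [443.3, -329.4, 20.7]
tcp_rot: [180.0, 0.0, 79.8]
ft_force: [-0.2, -0.3, 0.8]
finger_gap: 85.4
grip_force: 0.0
```

Request:
step_arm([
  {"dp":[0,0,-0.05],"angular":[0,0,0],"fingers":0},
  {"dp":[0,0,-0.15],"angular":[0,0,0],"fingers":0},
  {"dp":[0,0,-0.3],"angular":[0,0,0],"fingers":0},
  {"dp":[0,0,-0.5],"angular":[0,0,0],"fingers":0},
  {"dp":[0,0,-0.7],"angular":[0,0,0],"fingers":0},
  {"dp":[0,0,-0.85],"angular":[0,0,0],"fingers":0},
  {"dp":[0,0,-0.95],"angular":[0,0,0],"fingers":0},
  {"dp":[0,0,-1],"angular":[0,0,0],"fingers":0},
])

```text
time: 22.5
tool_pos: [443.7, -329.7, 222.6]
tcp_rot: [179.9, 0.1, 79.8]
ft_force: [-0.1, -0.8, 0.0]
finger_gap: 85.2
grip_force: 0.0
```

Request:
step_arm([
  {"dp":[-0.1,-0.1,0],"angular":[0,0,0],"fingers":0},
  {"dp":[-0.2,-0.2,0],"angular":[0,0,0],"fingers":0},
  {"dp":[-0.4,-0.3,0],"angular":[0,0,0],"fingers":0},
  {"dp":[-0.5,-0.4,0],"angular":[0,0,0],"fingers":0},
  {"dp":[-0.6,-0.5,0],"angular":[0,0,0],"fingers":0},
  {"dp":[-0.75,-0.6,0],"angular":[0,0,0],"fingers":0},
  {"dp":[-0.8,-0.6,0],"angular":[0,0,0],"fingers":0},
  {"dp":[-0.8,-0.6,0],"angular":[0,0,0],"fingers":0},
])

```text
time: 23.5
tool_pos: [296.8, -465.6, 219.9]
tcp_rot: [-180.0, -0.1, 79.8]
ft_force: [0.3, 0.1, -0.5]
finger_gap: 85.5
grip_force: 0.0
```

Run:
```python
from h import *
s=snapshot("side");t=snapshot("top")
z=lambda i:cv2.resize(i,None,fx=3.5,fy=3.5,interpolation=cv2.INTER_CUBIC)
cv2.imwrite("pics/c4.png",np.hstack([z(s[250:384,150:260]),z(t[150:284,300:415])]))
r={n:pinpoint(n,"block_center")[:1] for n in("side","top")};print(r,sense()["tool_pos"])
for n in r:
  if r[n]:print(n,atz(n,r[n][0]["at"],36.5))
for n in r:
  for l,z0 in(("block_center",53),("patch",18)):
   for m in masks_of(n,l)[:1]:
    ys,xs=np.nonzero(m["pixels"]);W=np.array([atz(n,(a,b),z0)[:2] for a,b in zip(xs,ys)]).astype(np.float32);print(n,l,round(m["conf"],2),cv2.minAreaRect(W))
```

```text
{'side': [{'at': [209.9, 320.2], 'conf': 0.79}], 'top': [{'at': [366.7, 213.3], 'conf': 0.75}]} [ 297.63776525 -464.85868541  220.47783182]
side [ 447.972355   -323.30148759   36.5       ]
top [ 438.83152858 -336.06078628   36.5       ]
side block_center 0.88 ((445.54736328125, -344.8165283203125), (110.56094360351562, 57.3902587890625), 81.17984008789062)
side patch 0.66 ((447.9996337890625, -335.3749084472656), (190.30665588378906, 85.53412628173828), 80.6549301147461)
top block_center 0.97 ((442.7449035644531, -324.4779052734375), (104.62217712402344, 57.27313995361328), 81.26754760742188)
top patch 0.87 ((444.8263244628906, -326.1498718261719), (182.4864044189453, 86.8283462524414), 81.45246887207031)
```

View pics/c4.png

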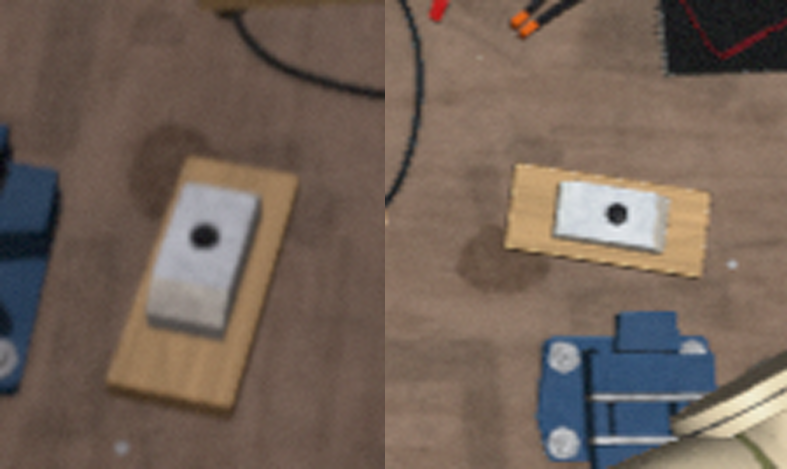

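```bash
python3 -c "
from bench import hand_in
print(hand_in())"
```

```text
the job is handed in; nothing more can be done
None
```

The job is handed in: the right-hand (inner) door is open, and the block lies flat and lengthwise over the patch, about 4 mm off centre in the last picture; the bit case wasn't touched, and I haven't seen the verdict.

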